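# Open the label reader and present a jar

### The job

Flip the label reader's clear guard up and over past its balance point, so that it stays open by itself resting back on its stop. Then stand the tall jar from the rack upright in the middle of the reader's round pad, with its paper label squarely facing the reader block, and let go. Do not tip the jar over, and leave the short jar and the other loose things where they are.

Things in the scene. Friction and masses are not known exactly. Their poses are not given: they have to be found in the camera images.
- reader: Label reader, fixed to the table: base plate 200 x 150 x 6 mm, round pad in its middle, upright grey reader block at the back. Origin: underside of the base plate, straight below the pad's centre; +x points from the pad to the block, z up. Two thin posts (8 mm diameter, 119 mm high) stand at x = -68, y = +-60 mm; otherwise front and sides are open.
- reader_face (a point): Middle of the block's flat face with the dark window, at x = +40, z = 58 mm in the reader's frame (block 60 deep, 130 wide, top at 115 mm). A 50 mm jar centred on the pad stands 15 mm from it: too narrow for a finger, so there the jar can be held only from its two sides, along the reader's y axis.
- pad (a point): Centre of the top face of the round black rubber pad, 60 mm diameter, 9 mm above the table. Axes as the reader's.
- guard (a joint): Angle of the clear guard, rad. 0 = shut: level over the pad, its underside 120 mm above the table. 2.1 = fully open on its stop, leaning back over the reader block. Opening lifts the front (-x) edge up and over towards the reader's +x. The hinge is nearly free: the guard (220 g) falls shut below about 1.5 rad and falls open by itself above about 1.6.
- guard_hinge (a point): Middle of the guard's hinge axis, which is parallel to the reader's y axis: x = +55, z = +122 mm in the reader's frame. The guard plate is 131 mm long from here, 130 mm wide, 4 mm thick.
- guard_handle (a point): Middle of the guard's handle: round steel bar, 10 mm diameter, 90 mm long, parallel to the hinge, 40 mm above the middle of the plate on a thin leg at each end, 125 mm from the hinge along the plate (shut: x = -70, z = +162 mm in the reader's frame). Can be pinched from above, one finger before and one behind it; it turns between the pads as the guard swings. The point turns with the guard.
- rack: Plywood jar rack, fixed: base 110 x 138 x 6 mm, three upright walls (90 long, 6 thick, top at 104 mm) at y = -66, 0, +66 mm make two lanes 60 mm wide, centred on y = +-33 mm, open above and at both ends (-x, +x). Origin: centre of its underside. A jar in a lane can be gripped only with the fingers before and behind it, along the rack's x axis.
- jar: The tall jar: cylinder, 50 mm diameter, 95 mm high, 110 to 210 g, grey, black cap, upright in one of the lanes on the rack's 6 mm base. White paper label on one side; its 11 mm wide tail runs over the cap's edge to near the cap's middle, seen from above. Origin: centre of its underside; +x points to the label, z up. At the start the label looks roughly along the lane to the rack's -x.
- jar_label (a point): Middle of the paper label, 25 mm from the jar's axis, 45 mm above its underside.
- mat: Green cutting mat lying fixed on the table between the reader and the rack, 300 (x) x 200 (y) x 3 mm. Origin: centre of its underside.
- mat_clear (a point): Point on the top of the mat (3 mm above the table), 70 mm from the mat's centre towards its -x. Free of things for at least 80 mm around; room to set the jar down and take it again from any side.
- short_jar: Bystander: short jar in the rack's other lane, 40 mm diameter, 72 mm high, no label. Origin: centre of its underside.
- knife: Bystander: orange utility knife, 125 x 18 x 12 mm, lying on the far (+x) part of the mat. Origin: about its middle, underside.
- tape: Bystander: roll of tape lying flat, 90 mm diameter, 24 mm high, beyond the mat. Origin: centre of its underside.
- headband: Bystander: yellow plastic headband, a half hoop about 170 mm across and 18 mm high, beyond the mat. Origin: middle of the line between its ends, underside.
- cup: Bystander: white plastic cup, 76 mm diameter, 95 mm high, at the left (+y) side. Origin: centre of its underside.
Things that resemble listed ones, but are neither listed nor needed, are in the scene too. Leave any blue or purple look-alike of the jar alone.

How it is judged:
By the outcome, as a careful person would: the job done as asked, in the order asked, and still so for the second after the job is handed in, with the robot touching nothing.
It also fails if it takes over 64 s, if anything falls off the work surface, if the arm or the gripper's body presses on something with over 40 N, if the wrist force passes 120 N, or if a joint passes its speed limit or range.

### The arm

A 7-joint arm with a two-finger parallel gripper is mounted at the origin on the work surface. World frame = base frame: x ahead of the robot, y to its left, z up, the work surface at z = 0. Lengths are in m, angles in rad, forces in N, time in s.
With the tool pointing down it reaches from about 0.4 to 0.85 m from the base axis. Payload 10.4 kg.
Tool frame: the origin (TCP) lies midway between the tips of the shut fingers; the grasp point (between the pads) lies 19 mm behind it; z points along the fingers, y is the line along which they close (so a half turn about z gives the same grasp; the last joint's range is limited). The gripper opens to 87 mm and grips with 3 to 60 N. Pads are 19 mm wide; open, the fingers measure 117 mm over their backs; the gripper's body (75 mm by 190 mm) begins 51 mm behind the grasp point.
Start: joints at [-1.339, 0.332, -0.065, 1.46, 0.022, 1.35, -0.088], TCP at [0.158, 0.605, 0.223] pointing down, gripper open.
Joint ranges: [-2.6, 2.6], [-0.5, 2.12], [-1.47, 1.34], [0.16, 2.42], [-1.27, 4.41], [0.06, 2.06], [-2.6, 2.6]. Speed limits (rad/s): [2.22, 2.22, 2.79, 2.79, 3.14, 3.14, 3.14].

### API

Orientations are given as a unit quaternion [x, y, z, w].
In Python, from bench import r gives the robot as it stands.
- The arm moves only by the tool arm_command, never from a script. Its arguments are lists of equal length, an entry for each row: "xyz": the shift along the world's x, y, z in m, a list of three; "rot": the turn, a rotation vector about the world's x, y, z in rad, a list of three. In form: {"xyz": [[tx, ty, tz], ...], "rot": [[ax, ay, az], ...]}. A call has 1 to 20 rows; each row is the pose to reach, as a shift and turn from the pose commanded when the call began; what a row does not reach only later rows make up. A row lasts 1/12 s, in which the tool goes at most 41.7 mm and 7.16 degrees, less where a joint would pass 70% of its speed; a pose out of reach is approached as far as the arm can. A call with a gripper value outside its range is refused whole. "grip" is the opening, from 0 (shut) to 1 (fully open), set as the call begins (left out, the last holds). The fingers move at their own pace and stop on an object; "squeeze" is the grip in N (left out, the last holds). Time passes only in rows, so rows that repeat a pose let the fingers close. It gives the time, the measured TCP pose, the force, the opening and the grip force at its end, in the units of the state.
- r.read_state(): the state, without advancing time (a new reading comes with each control period).
- r.camera(name): name is "scene" or "top" or "wrist"; returns the picture (384x512x3 uint8, red, green, blue); there is no depth.
- r.camera_model(name): a dict with "fx", "fy", "cx", "cy" (pixels), "T" (4x4, takes a point from camera to world coordinates). Camera axes: x right, y up, looking along -z (the intrinsics and any distortion apply to the point x, -y, -z); pixel columns grow to the right and rows downward; lengths in m; the calibration is good to about 2 mm. A picture is of the moment at which its call begins: read the wrist's pose just before it. camera_model takes no time and is no camera call; for the wrist camera it gives the pose at the moment of the call.
- r.close_job(): hands the job in; it is judged then, once.
Trained networks look in the newest picture that a camera, given by its name, has taken for a name from the list of things; names that differ only in an ending like _2 or _b are one class to them, and where a whole thing is asked for, a point or a joint stands for the part that bears it (a point fixed in the world has none). Each returns a list of dicts, best first, with "conf" (0 to 1); they miss things now and then, are a little off and sometimes report something else, mostly with a low value. They report only what shows in the picture. A call takes as long as a camera call. They do not tell look-alikes from the thing itself.
- r.look_for(label, camera): "at" ([x, y, z] in m, in the coordinates of the camera as it stood for that picture, good to about 4 mm: the middle of the surface that is visible of it).
- r.spot_point(label, camera): "at" ([x, y, z] in m, in the coordinates of the camera as it stood for that picture, good to about 4 mm: a listed point, or the origin of a listed thing).
The state is a dict: "time": time; "joint_positions": joint angles; "joint_vel": joint speeds; "joint_torque": joint torques, N m; "ee_pos": TCP position; "eef_rot": TCP orientation; "ft_force": force on the tool from outside, world axes, zero at the start; "torque": the same for the moment, N m; "width": finger opening in m; "grip_force": force on a finger pad.
Only numpy, scipy, OpenCV 4.12 (cv2) and the standard library are available. Lean on these libraries where they do the work, as an engineer would, in place of code of your own. Each camera call takes 0.05 s, during which the arm holds its last target. There are 200 camera calls.

## Working session

There is one attempt and no reset: what is moved stays moved. The work goes in short steps, Python scripts to look and compute and a tool call to move; the robot and the scene stay as the last step left them, time stands still between calls to the robot, and variables do not carry over. Pictures are saved under pics/ and viewed, at most 10 in all, crops included, and the job is handed in when it is done.

Besides the shell and the picture viewer there is one more tool, called after "Call:" by a JSON object that holds its "name" and its "arguments", one argument or row to a line. arm_command: Moves the arm, as the interface text tells. Its arguments: {"type":"object","properties":{"xyz":{"type":"array"},"rot":{"type":"array"},"grip":{"type":"number"},"squeeze":{"type":"number"}},"required":["xyz","rot"]}

```bash
mkdir -p pics; cat > h.py <<'E'
import numpy as np, cv2
from bench import r
def snap(c,fn=None):
    M=r.camera_model(c); im=r.camera(c)
    if fn: cv2.imwrite('pics/'+fn,cv2.cvtColor(im,cv2.COLOR_RGB2BGR))
    return im,M
def w(M,p): 
    T=np.array(M['T']); return T[:3,:3]@np.array(p)+T[:3,3]
def find(c,M,labels,f='spot_point',n=3):
    for l in labels:
        for d in getattr(r,f)(l,c)[:n]: print(c,f[:4],l,round(d['conf'],2),np.round(w(M,d['at']),3), {k:v for k,v in d.items() if k not in('conf','at')})
def ray(M,u,v,z):
    T=np.array(M['T']); d=T[:3,:3]@np.array([(u-M['cx'])/M['fx'],-(v-M['cy'])/M['fy'],-1]); o=T[:3,3]
    return o+d*(z-o[2])/d[2]
def pix(M,p):
    T=np.array(M['T']); q=T[:3,:3].T@(np.array(p)-T[:3,3]); return M['cx']+M['fx']*q[0]/-q[2], M['cy']-M['fy']*q[1]/-q[2]
E
python3 - <<'E'
from h import *
im1,M1=snap('scene','s0.png')
im2,M2=snap('top','t0.png')
for k in M2: print(k,M2[k])
L=['reader','reader_face','pad','guard_handle','guard_hinge','rack','jar','jar_label','mat','mat_clear','short_jar']
find('top',M2,L); find('scene',M1,L)
s=r.read_state();print(s['time'],s['ee_pos'],s['eef_rot'])
cv2.imwrite('pics/a.png',cv2.cvtColor(np.vstack([im1,im2])[:, :],cv2.COLOR_RGB2BGR))
E
```

```text
fx 355.9936462810845
fy 355.9936462810845
cx 259.8889832848991
cy 194.66374063131366
T [[-0.00624516  0.99020585 -0.13947537  0.45765015]
 [-0.99996222 -0.00534069  0.00685813  0.04365023]
 [ 0.00604606  0.13951293  0.99020179  1.09007875]
 [ 0.          0.          0.          1.        ]]
top spot reader 0.77 [0.495 0.268 0.001] {}
top spot reader 0.74 [ 0.775 -0.088 -0.001] {}
top spot guard_handle 0.62 [ 0.553 -0.004  0.005] {}
top spot guard_hinge 0.81 [0.552 0.271 0.123] {}
top spot rack 0.93 [ 0.51  -0.217  0.001] {}
top spot jar 0.93 [ 0.634 -0.181  0.   ] {}
top spot jar 0.85 [ 0.549 -0.358 -0.003] {}
top spot jar 0.63 [ 0.517 -0.247  0.003] {}
top spot jar_label 0.87 [ 0.613 -0.287  0.047] {}
top spot jar_label 0.84 [ 0.632 -0.206  0.044] {}
top spot jar_label 0.76 [ 0.499 -0.233  0.055] {}
top spot mat 0.66 [ 0.553 -0.004  0.002] {}
top spot mat_clear 0.57 [0.487 0.002 0.003] {}
top spot mat_clear 0.52 [ 0.661 -0.011 -0.001] {}
top spot short_jar 0.66 [ 0.526 -0.182  0.004] {}
top spot short_jar 0.65 [ 0.658 -0.005  0.002] {}
scene spot reader 0.66 [ 0.497  0.268 -0.005] {}
scene spot pad 0.49 [ 0.654 -0.001 -0.002] {}
scene spot guard_handle 0.78 [0.424 0.268 0.159] {}
scene spot guard_hinge 0.59 [0.548 0.269 0.123] {}
scene spot rack 0.63 [ 0.514 -0.213 -0.001] {}
scene spot jar 0.91 [ 0.553 -0.356  0.001] {}
scene spot jar 0.8 [ 0.619 -0.31  -0.004] {}
scene spot jar 0.78 [ 0.524 -0.245  0.007] {}
scene spot jar_label 0.97 [ 0.569 -0.375  0.048] {}
scene spot jar_label 0.88 [ 0.494 -0.239  0.052] {}
scene spot jar_label 0.83 [ 0.612 -0.288  0.046] {}
scene spot mat_clear 0.97 [ 0.484 -0.001  0.002] {}
scene spot short_jar 0.81 [ 0.521 -0.181  0.007] {}
1.2 [0.15752385 0.60484473 0.22259251] [ 1.27063159e-01  9.91894627e-01  5.75218956e-05 -3.81669977e-06]
```

View pics/t0.png

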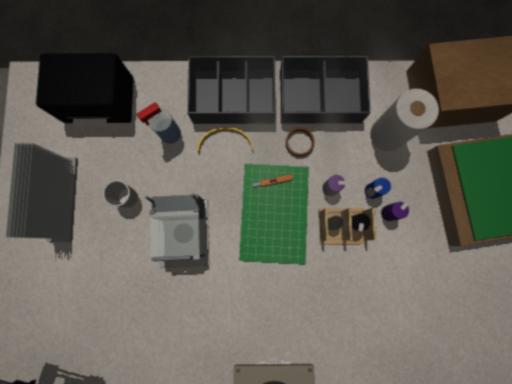

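View pics/s0.png

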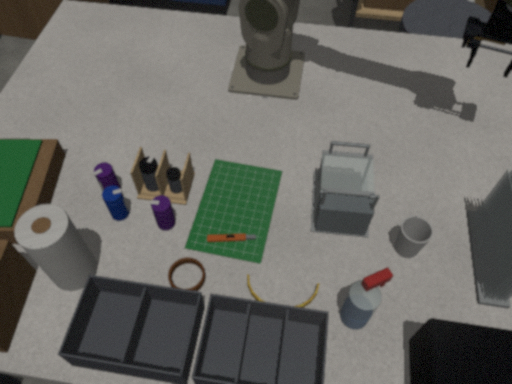

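The top view shows the reader at px (180,228), the mat at (275,215) and the rack at (348,226). The tall jar is in the rack's right lane at about (361,225), and the look-alikes stand to its right. I'll go above the guard handle first.

Call:
{"name": "arm_command", "arguments": {
  "xyz": [
    [0, 0, 0.04],
    [0.03, -0.03, 0.08],
    [0.265, -0.335, 0.11],
    [0.265, -0.335, 0.11],
    [0.265, -0.335, 0.11],
    [0.265, -0.335, 0.11],
    [0.265, -0.335, 0.11],
    [0.265, -0.335, 0.11],
    [0.265, -0.335, 0.11],
    [0.265, -0.335, 0.11],
    [0.265, -0.335, 0.11],
    [0.265, -0.335, 0.11],
    [0.265, -0.335, 0.11],
    [0.265, -0.335, 0.11],
    [0.265, -0.335, 0.11],
    [0.265, -0.335, 0.11]
  ],
  "rot": [
    [0, 0, 0],
    [0, 0, -0.1],
    [0, 0, -1.316],
    [0, 0, -1.316],
    [0, 0, -1.316],
    [0, 0, -1.316],
    [0, 0, -1.316],
    [0, 0, -1.316],
    [0, 0, -1.316],
    [0, 0, -1.316],
    [0, 0, -1.316],
    [0, 0, -1.316],
    [0, 0, -1.316],
    [0, 0, -1.316],
    [0, 0, -1.316],
    [0, 0, -1.316]
  ],
  "grip": 0.6
}}

```text
time: 2.53
ee_pos: [0.4216, 0.2711, 0.3324]
eef_rot: [0.706, 0.708, -0.0, -0.0]
ft_force: [0.3, 0.3, 0.0]
width: 0.0521
grip_force: 0.0
```

```bash
python3 - <<'E'
from h import *
im,M=snap('wrist','w1.png')
find('wrist',M,['reader','pad','guard_handle','guard_hinge','reader_face'])
print(np.round(M['T'],3).tolist(),M['fx'],M['cx'],M['cy'])
s=r.read_state();print(s['time'],s['ee_pos'],s['eef_rot'],s['width'])
# expected for yaw 0
E
```

```text
wrist spot reader 0.78 [ 0.496  0.266 -0.002] {}
wrist spot guard_hinge 0.76 [0.55  0.272 0.123] {}
[[1.0, -0.003, -0.0, 0.421], [0.003, 0.96, 0.279, 0.347], [-0.001, -0.279, 0.96, 0.494], [0.0, 0.0, 0.0, 1.0]] 289.81828551766256 258.84988304375275 192.96799177976789
2.8333 [0.42225737 0.27023533 0.33250326] [ 7.06756656e-01  7.07456732e-01 -2.08073097e-05  2.70245814e-05] 0.052257415972758896
```

View pics/w1.png

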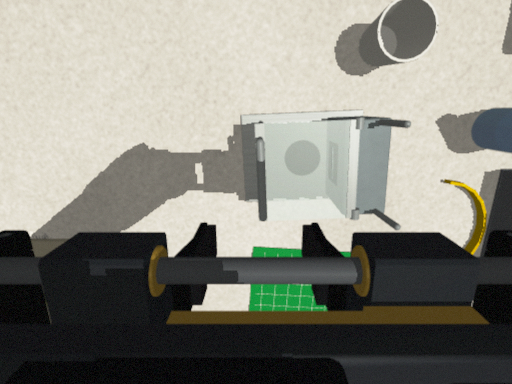

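The wrist view shows the handle bar from px (262,138) to (263,220), the pad at (302,157), and the hinge and block to the right.

```bash
python3 - <<'E'
from h import *
M=r.camera_model('wrist')
for u,v,z in [(261.5,138,.167),(263,220,.167),(262,179,.162),(302,157,.009),(242,117,.122),(363,112,.122),(350,215,.122)]: print((u,v,z),np.round(ray(M,u,v,z),3))
im=cv2.imread('pics/w1.png'); c=im[95:240,220:420]; cv2.imwrite('pics/w1c.png',cv2.resize(c,None,fx=4,fy=4,interpolation=cv2.INTER_CUBIC))
E
```

```text
(261.5, 138, 0.167) [0.425 0.315 0.167]
(263, 220, 0.167) [0.427 0.217 0.167]
(262, 179, 0.162) [0.426 0.267 0.162]
(302, 157, 0.009) [0.495 0.268 0.009]
(242, 117, 0.122) [0.401 0.337 0.122]
(363, 112, 0.122) [0.551 0.343 0.122]
(350, 215, 0.122) [0.547 0.207 0.122]
```

View pics/w1c.png

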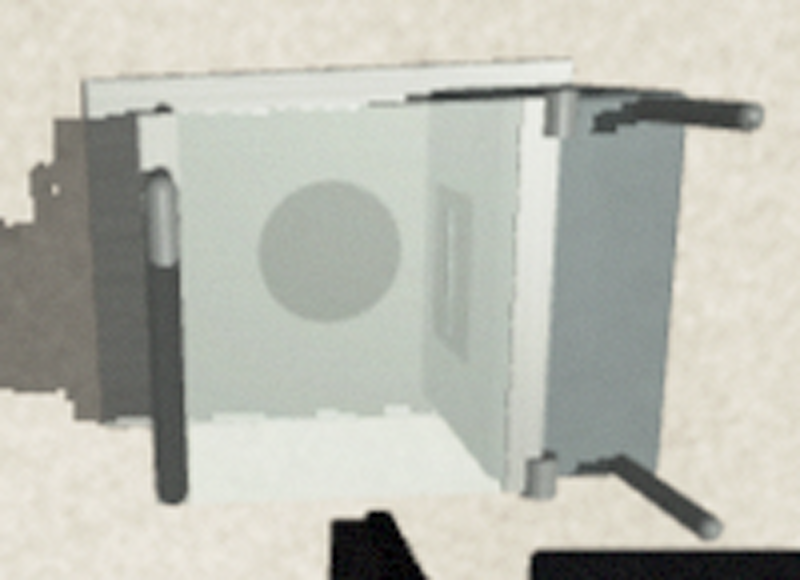

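Call:
{"name": "arm_command", "arguments": {
  "xyz": [
    [0.003, -0.005, -0.04],
    [0.003, -0.005, -0.08],
    [0.003, -0.005, -0.115],
    [0.003, -0.005, -0.145],
    [0.003, -0.005, -0.17],
    [0.003, -0.005, -0.188],
    [0.003, -0.005, -0.188],
    [0.003, -0.005, -0.188]
  ],
  "rot": [
    [0, 0, 0.043],
    [0, 0, 0.043],
    [0, 0, 0.043],
    [0, 0, 0.043],
    [0, 0, 0.043],
    [0, 0, 0.043],
    [0, 0, 0.043],
    [0, 0, 0.043]
  ]
}}

```text
time: 3.5
ee_pos: [0.4252, 0.2647, 0.1444]
eef_rot: [0.692, 0.722, -0.001, 0.0]
ft_force: [-1.3, 0.7, 0.1]
width: 0.0526
grip_force: 0.0
```

Call:
{"name": "arm_command", "arguments": {
  "xyz": [
    [0, 0, 0],
    [0, 0, 0],
    [0, 0, 0],
    [0, 0, 0],
    [0, 0, 0],
    [0, 0, 0]
  ],
  "rot": [
    [0, 0, 0],
    [0, 0, 0],
    [0, 0, 0],
    [0, 0, 0],
    [0, 0, 0],
    [0, 0, 0]
  ],
  "grip": 0,
  "squeeze": 15
}}

```text
time: 4.0
ee_pos: [0.4256, 0.2649, 0.1449]
eef_rot: [0.692, 0.722, 0.0, 0.0]
ft_force: [1.4, 0.7, 1.0]
width: 0.02
grip_force: 0.0
```

```bash
python3 - <<'E'
from h import *
s=r.read_state();print(s['time'],s['ee_pos'],s['width'],s['grip_force'],s['ft_force'])
R=.13124;a0=np.arctan2(.04,-.125);c=np.cos(.043);sn=np.sin(.043)
for a in np.linspace(0,2.0,21):
    x=R*(np.cos(a0-a)-np.cos(a0)); z=R*(np.sin(a0-a)-np.sin(a0)); print([round(float(v),4) for v in (x*c,x*sn,z)],end=',')
E
```

```text
4.0 [0.42561337 0.26494072 0.14489529] 0.020042404653833733 0.0 [1.41272894 0.70774812 0.98220245]
[0.0, 0.0, 0.0],[0.0046, 0.0002, 0.0123],[0.0104, 0.0004, 0.024],[0.0174, 0.0007, 0.0352],[0.0254, 0.0011, 0.0455],[0.0344, 0.0015, 0.055],[0.0444, 0.0019, 0.0636],[0.0551, 0.0024, 0.0711],[0.0665, 0.0029, 0.0775],[0.0786, 0.0034, 0.0828],[0.091, 0.0039, 0.0868],[0.1038, 0.0045, 0.0895],[0.1169, 0.005, 0.091],[0.13, 0.0056, 0.0911],[0.143, 0.0062, 0.09],[0.1559, 0.0067, 0.0875],[0.1685, 0.0072, 0.0838],[0.1806, 0.0078, 0.0788],[0.1922, 0.0083, 0.0726],[0.2031, 0.0087, 0.0654],[0.2132, 0.0092, 0.057],
```

Still closing; wait a little.

Call:
{"name": "arm_command", "arguments": {
  "xyz": [
    [0, 0, 0],
    [0, 0, 0],
    [0, 0, 0],
    [0, 0, 0]
  ],
  "rot": [
    [0, 0, 0],
    [0, 0, 0],
    [0, 0, 0],
    [0, 0, 0]
  ]
}}

```text
time: 4.33
ee_pos: [0.4244, 0.2649, 0.1445]
eef_rot: [0.692, 0.722, -0.001, -0.001]
ft_force: [-5.4, -0.9, 4.9]
width: 0.0092
grip_force: 15.0
```

Call:
{"name": "arm_command", "arguments": {
  "xyz": [
    [0.0046, 0, 0.0123],
    [0.0104, 0, 0.024],
    [0.0174, 0.0007, 0.0352],
    [0.0254, 0.001, 0.0455],
    [0.0344, 0.0015, 0.055],
    [0.0444, 0.002, 0.0636]
  ],
  "rot": [
    [0, 0, 0],
    [0, 0, 0],
    [0, 0, 0],
    [0, 0, 0],
    [0, 0, 0],
    [0, 0, 0]
  ]
}}

```text
time: 4.83
ee_pos: [0.4679, 0.2669, 0.2091]
eef_rot: [0.691, 0.723, -0.002, -0.001]
ft_force: [-8.4, -3.3, 8.4]
width: 0.0094
grip_force: 15.0
```

Call:
{"name": "arm_command", "arguments": {
  "xyz": [
    [0.0107, 0.0004, 0.0075],
    [0.022, 0.001, 0.0139],
    [0.0342, 0.0015, 0.0192],
    [0.0466, 0.002, 0.0232],
    [0.0594, 0.0025, 0.0259],
    [0.0725, 0.003, 0.0274],
    [0.0856, 0.0036, 0.0275],
    [0.0986, 0.0042, 0.0264],
    [0.1115, 0.0047, 0.0239],
    [0.124, 0.0052, 0.0202],
    [0.136, 0.0058, 0.0152],
    [0.148, 0.0063, 0.009],
    [0.1535, 0.0065, 0.006],
    [0.1535, 0.0065, 0.006]
  ],
  "rot": [
    [0, 0, 0],
    [0, 0, 0],
    [0, 0, 0],
    [0, 0, 0],
    [0, 0, 0],
    [0, 0, 0],
    [0, 0, 0],
    [0, 0, 0],
    [0, 0, 0],
    [0, 0, 0],
    [0, 0, 0],
    [0, 0, 0],
    [0, 0, 0],
    [0, 0, 0]
  ]
}}

```text
time: 6.0
ee_pos: [0.6241, 0.2731, 0.2132]
eef_rot: [0.692, 0.722, -0.0, 0.0]
ft_force: [0.5, 0.1, -0.5]
width: 0.0095
grip_force: 15.0
```

```bash
python3 - <<'E'
from h import *
im,M=snap('wrist','w2.png')
E
```

```text
(no output)
```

View pics/w2.png

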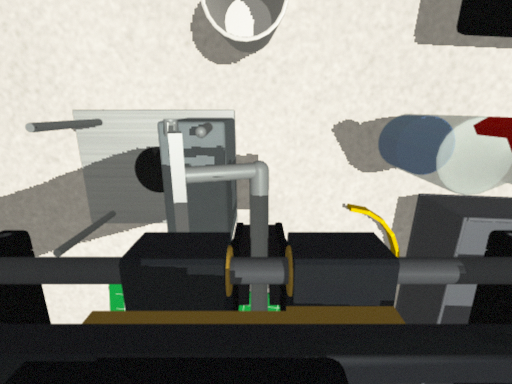

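The guard stands past vertical with the handle (260,190) in the fingers. I'll ease it nearer its stop, open part way and rise.

Call:
{"name": "arm_command", "arguments": {
  "xyz": [
    [0.005, 0, -0.004],
    [0.01, 0, -0.008],
    [0.015, 0, -0.0125],
    [0.015, 0, -0.0125]
  ],
  "rot": [
    [0, 0, 0],
    [0, 0, 0],
    [0, 0, 0],
    [0, 0, 0]
  ]
}}

```text
time: 6.38
ee_pos: [0.6392, 0.2737, 0.201]
eef_rot: [0.692, 0.722, 0.0, 0.0]
ft_force: [1.0, 1.0, -0.5]
width: 0.0095
grip_force: 15.0
```

Call:
{"name": "arm_command", "arguments": {
  "xyz": [
    [0, 0, 0],
    [0, 0, 0],
    [0, 0, 0],
    [0, 0, 0],
    [0.002, 0, 0.005],
    [0.003, 0, 0.02],
    [0.004, 0, 0.045],
    [0.004, 0, 0.08],
    [0.004, 0, 0.115],
    [0.004, 0, 0.13]
  ],
  "rot": [
    [0, 0, 0],
    [0, 0, 0],
    [0, 0, 0],
    [0, 0, 0],
    [0, 0, 0],
    [0, 0, 0],
    [0, 0, 0],
    [0, 0, 0],
    [0, 0, 0],
    [0, 0, 0]
  ],
  "grip": 0.45
}}

```text
time: 7.22
ee_pos: [0.643, 0.2734, 0.3374]
eef_rot: [0.692, 0.722, 0.003, 0.001]
ft_force: [0.0, -0.4, 1.0]
width: 0.039
grip_force: 0.0
```

```bash
python3 - <<'E'
from h import *
im,M=snap('wrist','w3.png')
find('wrist',M,['guard_handle'])
im,M=snap('top')
find('top',M,['guard_handle','pad'])
s=r.read_state();print(s['time'],s['ee_pos'],s['eef_rot'],s['ft_force'])
E
```

```text
wrist spot guard_handle 0.59 [0.645 0.272 0.212] {}
wrist spot guard_handle 0.2 [0.533 0.272 0.061] {}
top spot guard_handle 0.85 [0.647 0.276 0.211] {}
top spot guard_handle 0.68 [0.55  0.27  0.125] {}
top spot pad 0.74 [ 0.525 -0.182  0.004] {}
top spot pad 0.72 [0.497 0.267 0.012] {}
top spot pad 0.42 [ 0.514 -0.216  0.002] {}
7.4667 [0.64209426 0.27333321 0.33079451] [ 6.91719013e-01  7.22166421e-01 -6.09916897e-04 -3.09094566e-04] [ 0.37647819  0.3195205  -1.25918189]
```

View pics/w3.png

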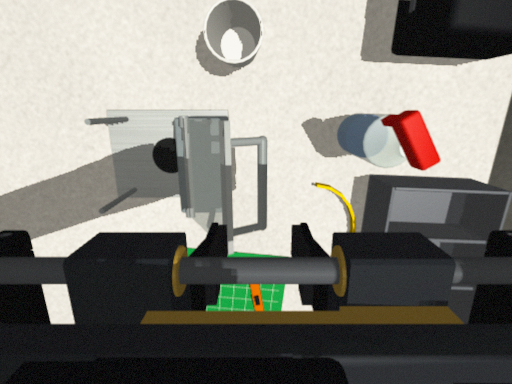

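The guard is open on its stop, with the handle at (264,190) and z = 0.211 m, as expected at 2.1 rad. On to the rack.

Call:
{"name": "arm_command", "arguments": {
  "xyz": [
    [-0.01, -0.04, 0.015],
    [-0.127, -0.54, 0.03],
    [-0.127, -0.54, 0.03],
    [-0.127, -0.54, 0.03],
    [-0.127, -0.54, 0.03],
    [-0.127, -0.54, 0.03],
    [-0.127, -0.54, 0.03],
    [-0.127, -0.54, 0.03],
    [-0.127, -0.54, 0.03],
    [-0.127, -0.54, 0.03],
    [-0.127, -0.54, 0.03],
    [-0.127, -0.54, 0.03],
    [-0.127, -0.54, 0.03],
    [-0.127, -0.54, 0.03],
    [-0.127, -0.54, 0.03],
    [-0.127, -0.54, 0.03],
    [-0.127, -0.54, 0.03],
    [-0.127, -0.54, 0.03],
    [-0.127, -0.54, 0.03]
  ],
  "rot": [
    [0, 0, 0],
    [0, 0, -0.043],
    [0, 0, -0.043],
    [0, 0, -0.043],
    [0, 0, -0.043],
    [0, 0, -0.043],
    [0, 0, -0.043],
    [0, 0, -0.043],
    [0, 0, -0.043],
    [0, 0, -0.043],
    [0, 0, -0.043],
    [0, 0, -0.043],
    [0, 0, -0.043],
    [0, 0, -0.043],
    [0, 0, -0.043],
    [0, 0, -0.043],
    [0, 0, -0.043],
    [0, 0, -0.043],
    [0, 0, -0.043]
  ],
  "grip": 1.0
}}

```text
time: 9.05
ee_pos: [0.516, -0.2652, 0.3613]
eef_rot: [0.706, 0.708, 0.0, -0.0]
ft_force: [-0.2, 0.0, -0.2]
width: 0.0871
grip_force: 0.0
```

```bash
python3 - <<'E'
from h import *
im,M=snap('wrist','w4.png')
find('wrist',M,['rack','jar','jar_label','short_jar'])
np.save('M4.npy',M,allow_pickle=True)
s=r.read_state();print(s['time'],s['ee_pos'],s['eef_rot'],s['width'])
c=cv2.cvtColor(im,cv2.COLOR_RGB2BGR)[60:260,160:400]; cv2.imwrite('pics/w4c.png',cv2.resize(c,(720,600),interpolation=cv2.INTER_CUBIC))
E
```

```text
wrist spot rack 0.69 [ 0.513 -0.21   0.002] {}
wrist spot jar 0.72 [ 0.629 -0.182 -0.008] {}
wrist spot jar 0.67 [ 0.551 -0.358 -0.003] {}
wrist spot jar 0.66 [ 0.518 -0.249  0.004] {}
wrist spot jar_label 0.94 [ 0.629 -0.207  0.046] {}
wrist spot jar_label 0.79 [ 0.569 -0.374  0.049] {}
wrist spot jar_label 0.64 [ 0.607 -0.286  0.042] {}
wrist spot short_jar 0.94 [ 0.522 -0.18   0.003] {}
wrist spot short_jar 0.31 [ 0.517 -0.209  0.001] {}
9.3 [ 0.51555122 -0.26627841  0.36168962] [7.06857979e-01 7.07355491e-01 8.19840006e-05 1.02640882e-05] 0.08669908616276051
```

View pics/w4c.png

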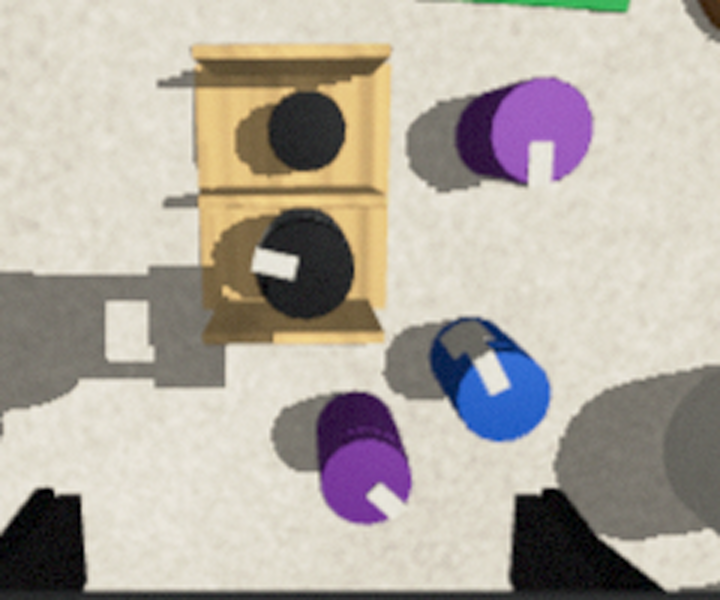

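The rack's walls lie along the image x. The tall jar's cap centre is at crop (305,264). Its label tail runs from (297,267) to (254,260), so the label points to about −x with a small turn to +y.

```bash
python3 - <<'E'
from h import *
M=np.load('M4.npy',allow_pickle=True).item()
im=cv2.imread('pics/w4.png')
hsv=cv2.cvtColor(im,cv2.COLOR_BGR2GRAY)
sub=hsv[60+78:60+102-2,160+78:160+106]
m=(im.min(2)>165).astype(np.uint8); mm=np.zeros_like(m); mm[140:156,241:261]=m[140:156,241:261]
n,l,st,ce=cv2.connectedComponentsWithStats(mm); i=1+np.argmax(st[1:,4]); 
ys,xs=np.where(l==i); print(st[i],ce[i])
P=np.array([ray(M,x,y,.101)[:2] for x,y in zip(xs,ys)]); q=P-P.mean(0); v=np.linalg.svd(q)[2][0]; v*=-np.sign(v[0])
print('tail',P.mean(0),np.degrees(np.arctan2(v[1],v[0])),np.ptp(q@v))
dark=(im.max(2)<70).astype(np.uint8); d=np.zeros_like(dark); d[128:170,236:282]=dark[128:170,236:282]; d[l==i]=1
ys,xs=np.where(d>0); (c,rad)=cv2.minEnclosingCircle(np.stack([xs,ys],1).astype(np.float32)); print(c,rad)
for p in [(160+305/3,60+264/3),c]: 
  C=ray(M,*p,.101); print(C); 
  t=P.mean(0)-C[:2]; print(np.degrees(np.arctan2(t[1],t[0])),np.linalg.norm(t))
print([np.round(ray(M,160+u/3,60+v_/3,.104),3) for u,v_ in [(193,46),(391,45),(205,336),(382,336),(200,188),(385,187)]])
E
```

```text
[244 143  15  10 102] [250.91176471 147.30392157]
tail [ 0.50412489 -0.24260246] 168.12633658255396 0.020443936253348036
(261.0, 147.5) 18.200374603271484
[ 0.51973066 -0.24357623  0.101     ]
176.42949777254108 0.01563611849168709
[ 0.51876008 -0.24285489  0.101     ]
179.01185374714842 0.014637369607435924
[array([ 0.469, -0.146,  0.104]), array([ 0.558, -0.145,  0.104]), array([ 0.471, -0.279,  0.104]), array([ 0.558, -0.278,  0.104]), array([ 0.47 , -0.208,  0.104]), array([ 0.557, -0.207,  0.104])]
```

Call:
{"name": "arm_command", "arguments": {
  "xyz": [
    [0.0035, 0.0215, -0.02],
    [0.0035, 0.0215, -0.06],
    [0.0035, 0.0215, -0.1],
    [0.0035, 0.0215, -0.14],
    [0.0035, 0.0215, -0.175],
    [0.0035, 0.0215, -0.21],
    [0.0035, 0.0215, -0.24],
    [0.0035, 0.0215, -0.265],
    [0.0035, 0.0215, -0.285],
    [0.0035, 0.0215, -0.3],
    [0.0035, 0.0215, -0.3045],
    [0.0035, 0.0215, -0.3045]
  ],
  "rot": [
    [0, 0, 0],
    [0, 0, 0],
    [0, 0, 0],
    [0, 0, 0],
    [0, 0, 0],
    [0, 0, 0],
    [0, 0, 0],
    [0, 0, 0],
    [0, 0, 0],
    [0, 0, 0],
    [0, 0, 0],
    [0, 0, 0]
  ]
}}

```text
time: 10.3
ee_pos: [0.5183, -0.2449, 0.0563]
eef_rot: [0.707, 0.707, -0.001, -0.001]
ft_force: [-0.0, -0.3, 0.5]
width: 0.0867
grip_force: 0.0
```

Call:
{"name": "arm_command", "arguments": {
  "xyz": [
    [0, 0, 0],
    [0, 0, 0],
    [0, 0, 0],
    [0, 0, 0],
    [0, 0, 0],
    [0, 0, 0],
    [0, 0, 0],
    [0, 0, 0]
  ],
  "rot": [
    [0, 0, 0],
    [0, 0, 0],
    [0, 0, 0],
    [0, 0, 0],
    [0, 0, 0],
    [0, 0, 0],
    [0, 0, 0],
    [0, 0, 0]
  ],
  "grip": 0,
  "squeeze": 20
}}

```text
time: 10.97
ee_pos: [0.5191, -0.2452, 0.0574]
eef_rot: [0.707, 0.707, 0.0, 0.0]
ft_force: [-0.2, -0.4, 2.1]
width: 0.0491
grip_force: 20.0
```

Call:
{"name": "arm_command", "arguments": {
  "xyz": [
    [0, 0, 0.015],
    [0, 0, 0.045],
    [0, 0, 0.08],
    [0, 0, 0.115],
    [0, 0, 0.145],
    [-0.005, 0.03, 0.15],
    [-0.01, 0.06, 0.15],
    [-0.034, 0.245, 0.15],
    [-0.034, 0.245, 0.15],
    [-0.034, 0.245, 0.15],
    [-0.034, 0.245, 0.15],
    [-0.034, 0.245, 0.15],
    [-0.034, 0.245, 0.15],
    [-0.034, 0.245, 0.15],
    [-0.034, 0.245, 0.15],
    [-0.034, 0.245, 0.15],
    [-0.034, 0.245, 0.15],
    [-0.034, 0.245, 0.15],
    [-0.034, 0.245, 0.15],
    [-0.034, 0.245, 0.15]
  ],
  "rot": [
    [0, 0, 0],
    [0, 0, 0],
    [0, 0, 0],
    [0, 0, 0],
    [0, 0, 0],
    [0, 0, 0.1],
    [0, 0, 0.2],
    [0, 0, 0.32],
    [0, 0, 0.44],
    [0, 0, 0.56],
    [0, 0, 0.68],
    [0, 0, 0.8],
    [0, 0, 0.92],
    [0, 0, 1.04],
    [0, 0, 1.16],
    [0, 0, 1.28],
    [0, 0, 1.4],
    [0, 0, 1.5],
    [0, 0, 1.571],
    [0, 0, 1.571]
  ]
}}

```text
time: 12.63
ee_pos: [0.4847, -0.0003, 0.2069]
eef_rot: [-0.002, 1.0, -0.0, -0.0]
ft_force: [-0.5, 0.2, -0.5]
width: 0.0496
grip_force: 20.0
```

Call:
{"name": "arm_command", "arguments": {
  "xyz": [
    [0, 0, -0.025],
    [0, 0, -0.055],
    [0, 0, -0.085],
    [0, 0, -0.11],
    [0, 0, -0.13],
    [0, 0, -0.14],
    [0, 0, -0.147],
    [0, 0, -0.152],
    [0, 0, -0.1525],
    [0, 0, -0.1525]
  ],
  "rot": [
    [0, 0, 0],
    [0, 0, 0],
    [0, 0, 0],
    [0, 0, 0],
    [0, 0, 0],
    [0, 0, 0],
    [0, 0, 0],
    [0, 0, 0],
    [0, 0, 0],
    [0, 0, 0]
  ]
}}

```text
time: 13.47
ee_pos: [0.4855, -0.0001, 0.0554]
eef_rot: [0.0, 1.0, 0.0, 0.0]
ft_force: [0.5, -0.4, -1.4]
width: 0.0492
grip_force: 20.0
```

Call:
{"name": "arm_command", "arguments": {
  "xyz": [
    [0, 0, -0.0008],
    [0, 0, -0.0008]
  ],
  "rot": [
    [0, 0, 0],
    [0, 0, 0]
  ]
}}

```text
time: 13.63
ee_pos: [0.4855, -0.0001, 0.0546]
eef_rot: [-0.0, 1.0, 0.0, 0.001]
ft_force: [0.6, 0.2, -1.4]
width: 0.0497
grip_force: 20.0
```

Call:
{"name": "arm_command", "arguments": {
  "xyz": [
    [0, 0, 0],
    [0, 0, 0],
    [0, 0, 0],
    [0, 0, 0],
    [0, 0, 0],
    [0, 0, 0],
    [0, 0, 0.02],
    [0, 0, 0.05],
    [0, 0, 0.09],
    [0, 0, 0.13],
    [0, 0, 0.17],
    [0, 0, 0.205],
    [0, 0, 0.235],
    [0, 0, 0.26],
    [0, 0, 0.26]
  ],
  "rot": [
    [0, 0, 0],
    [0, 0, 0],
    [0, 0, 0],
    [0, 0, 0],
    [0, 0, 0],
    [0, 0, 0],
    [0, 0, 0],
    [0, 0, 0],
    [0, 0, 0],
    [0, 0, 0],
    [0, 0, -0.1],
    [0, 0, -0.22],
    [0, 0, -0.34],
    [0, 0, -0.46],
    [0, 0, -0.5]
  ],
  "grip": 1.0
}}

```text
time: 14.88
ee_pos: [0.4866, -0.0001, 0.3191]
eef_rot: [0.251, 0.968, 0.002, 0.003]
ft_force: [0.3, 0.6, -0.2]
width: 0.0869
grip_force: 0.0
```

Call:
{"name": "arm_command", "arguments": {
  "xyz": [
    [0, 0, 0],
    [0, 0, 0],
    [0, -0.03, 0],
    [0, -0.03, 0],
    [0, -0.03, 0],
    [0, -0.03, 0],
    [0, -0.03, 0],
    [0, -0.03, 0],
    [0, -0.03, 0],
    [0, -0.03, 0],
    [0, -0.03, 0]
  ],
  "rot": [
    [0, 0, -0.12],
    [0, 0, -0.24],
    [0, 0, -0.36],
    [0, 0, -0.48],
    [0, 0, -0.6],
    [0, 0, -0.72],
    [0, 0, -0.84],
    [0, 0, -0.96],
    [0, 0, -1.071],
    [0, 0, -1.071],
    [0, 0, -1.071]
  ]
}}

```text
time: 15.8
ee_pos: [0.4849, -0.0302, 0.3138]
eef_rot: [0.706, 0.708, 0.0, 0.0]
ft_force: [0.6, -0.4, -0.2]
width: 0.0869
grip_force: 0.0
```

```bash
python3 - <<'E'
from h import *
im,M=snap('wrist','w5.png')
find('wrist',M,['jar','jar_label','mat_clear'])
np.save('M5.npy',M,allow_pickle=True)
s=r.read_state();print(s['time'],s['ee_pos'],s['eef_rot'],s['width'])
u,v=pix(M,(.485,0,.098)); print(u,v)
u0,v0=int(u)-40,int(v)-40
c=cv2.cvtColor(im,cv2.COLOR_RGB2BGR)[v0:v0+80,u0:u0+80]; print(u0,v0); cv2.imwrite('pics/w5c.png',cv2.resize(c,(560,560),interpolation=cv2.INTER_CUBIC))
E
```

```text
wrist spot jar 0.81 [ 0.617 -0.308 -0.001] {}
wrist spot jar 0.75 [ 0.486 -0.005  0.002] {}
wrist spot jar 0.49 [ 0.633 -0.18  -0.007] {}
wrist spot jar_label 0.73 [ 0.61  -0.287  0.045] {}
wrist spot mat_clear 0.95 [ 0.487 -0.002  0.006] {}
16.0 [ 0.48491181 -0.0301468   0.31386198] [7.06288321e-01 7.07924294e-01 2.39541115e-05 1.42084287e-05] 0.08694945272840571
259.1636590094639 145.687184883721
219 105
```

View pics/w5c.png

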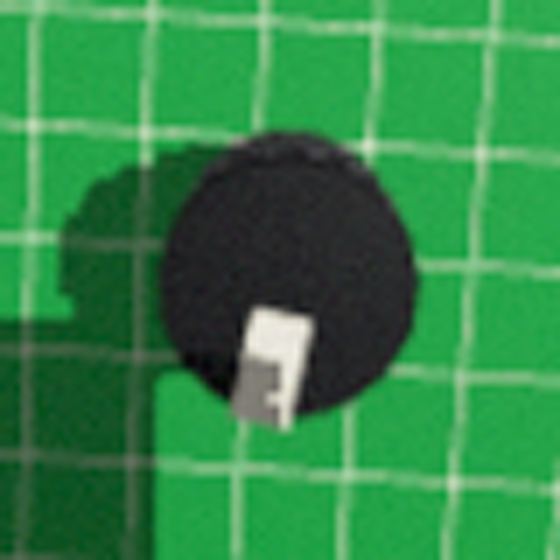

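The jar stands on the mat with its cap centre at crop (288,285). The label tail runs from (281,314) to (263,422), which puts the label at about −99° in world yaw.

```bash
python3 - <<'E'
from h import *
M=np.load('M5.npy',allow_pickle=True).item()
P=[ray(M,219+u/7,105+v/7,.098) for u,v in [(288,285),(281,314),(263,422),(160,285),(416,285)]]
print(np.round(P,4))
for a,b in[(1,2),(0,2)]:
  d=P[b]-P[a]; print(np.degrees(np.arctan2(d[1],d[0])),np.linalg.norm(d))
E
```

```text
[[ 4.863e-01 -0.000e+00  9.800e-02]
 [ 4.850e-01 -5.400e-03  9.800e-02]
 [ 4.817e-01 -2.570e-02  9.800e-02]
 [ 4.626e-01 -1.000e-04  9.800e-02]
 [ 5.100e-01  0.000e+00  9.800e-02]]
-99.31144619815132 0.02062244527884071
-100.17934603727444 0.02612528103552051
```

Call:
{"name": "arm_command", "arguments": {
  "xyz": [
    [0.001, 0.03, -0.02],
    [0.001, 0.03, -0.05],
    [0.001, 0.03, -0.08],
    [0.001, 0.03, -0.115],
    [0.001, 0.03, -0.15],
    [0.001, 0.03, -0.185],
    [0.001, 0.03, -0.215],
    [0.001, 0.03, -0.24],
    [0.001, 0.03, -0.255],
    [0.001, 0.03, -0.26],
    [0.001, 0.03, -0.26]
  ],
  "rot": [
    [0, 0, -0.1],
    [0, 0, -0.168],
    [0, 0, -0.168],
    [0, 0, -0.168],
    [0, 0, -0.168],
    [0, 0, -0.168],
    [0, 0, -0.168],
    [0, 0, -0.168],
    [0, 0, -0.168],
    [0, 0, -0.168],
    [0, 0, -0.168]
  ]
}}

```text
time: 16.92
ee_pos: [0.4852, -0.0003, 0.0529]
eef_rot: [0.764, 0.646, -0.001, -0.0]
ft_force: [-0.3, 0.1, -0.5]
width: 0.0872
grip_force: 0.0
```

Call:
{"name": "arm_command", "arguments": {
  "xyz": [
    [0, 0, 0],
    [0, 0, 0],
    [0, 0, 0],
    [0, 0, 0],
    [0, 0, 0],
    [0, 0, 0],
    [0, 0, 0],
    [0, 0, 0]
  ],
  "rot": [
    [0, 0, 0],
    [0, 0, 0],
    [0, 0, 0],
    [0, 0, 0],
    [0, 0, 0],
    [0, 0, 0],
    [0, 0, 0],
    [0, 0, 0]
  ],
  "grip": 0,
  "squeeze": 20
}}

```text
time: 17.58
ee_pos: [0.486, -0.0001, 0.0541]
eef_rot: [0.764, 0.645, 0.0, 0.0]
ft_force: [-0.0, -0.4, 3.2]
width: 0.0494
grip_force: 20.0
```

Call:
{"name": "arm_command", "arguments": {
  "xyz": [
    [0, 0, 0.015],
    [0, 0, 0.045],
    [0, 0, 0.08],
    [0, 0, 0.115],
    [0, 0.02, 0.15],
    [0.002, 0.05, 0.17],
    [0.003, 0.09, 0.175],
    [0.004, 0.11, 0.175],
    [0.005, 0.13, 0.175],
    [0.006, 0.15, 0.175],
    [0.007, 0.17, 0.175],
    [0.008, 0.19, 0.175],
    [0.008, 0.21, 0.175],
    [0.009, 0.23, 0.175],
    [0.0095, 0.25, 0.175],
    [0.01, 0.267, 0.175],
    [0.01, 0.267, 0.175],
    [0.01, 0.267, 0.175],
    [0.01, 0.267, 0.175],
    [0.01, 0.267, 0.175]
  ],
  "rot": [
    [0, 0, 0],
    [0, 0, 0],
    [0, 0, 0],
    [0, 0, 0],
    [0, 0, 0.05],
    [0, 0, 0.17],
    [0, 0, 0.29],
    [0, 0, 0.41],
    [0, 0, 0.53],
    [0, 0, 0.65],
    [0, 0, 0.77],
    [0, 0, 0.89],
    [0, 0, 1.01],
    [0, 0, 1.13],
    [0, 0, 1.25],
    [0, 0, 1.37],
    [0, 0, 1.49],
    [0, 0, 1.61],
    [0, 0, 1.72],
    [0, 0, 1.78]
  ]
}}

```text
time: 19.25
ee_pos: [0.4957, 0.2668, 0.2283]
eef_rot: [-0.024, 1.0, -0.0, -0.0]
ft_force: [-0.2, 0.4, -1.0]
width: 0.0492
grip_force: 20.0
```

```bash
python3 - <<'E'
from h import *
im,M=snap('wrist','w6.png'); np.save('M6.npy',M,allow_pickle=True)
find('wrist',M,['pad','reader_face','reader','jar_label','jar','guard_handle'])
im,M=snap('scene','s6.png'); find('scene',M,['pad','reader','guard_handle','jar','jar_label'],n=2)
s=r.read_state();print(s['time'],s['ee_pos'],s['eef_rot'],s['width'])
E
```

```text
wrist spot pad 0.66 [ 0.484 -0.004  0.003] {}
wrist spot pad 0.59 [0.491 0.27  0.007] {}
wrist spot reader_face 0.62 [ 0.485 -0.003  0.004] {}
wrist spot reader_face 0.35 [ 0.557 -0.007  0.004] {}
wrist spot reader 0.62 [0.498 0.268 0.001] {}
wrist spot jar 0.62 [0.499 0.263 0.173] {}
scene spot pad 0.62 [0.491 0.262 0.012] {}
scene spot pad 0.46 [ 0.777 -0.091  0.001] {}
scene spot guard_handle 0.78 [0.643 0.275 0.209] {}
scene spot jar 0.86 [0.497 0.268 0.177] {}
scene spot jar 0.78 [ 0.632 -0.184  0.003] {}
scene spot jar_label 0.91 [ 0.614 -0.289  0.045] {}
scene spot jar_label 0.86 [0.52  0.266 0.222] {}
19.9 [0.4959197  0.26685727 0.22890197] [-2.04922416e-02  9.99790010e-01  4.77540522e-05  2.58895226e-05] 0.049603027767091086
```

View pics/w6.png

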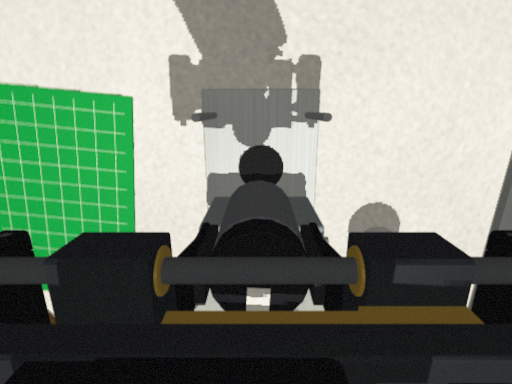

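The wrist view shows the pad at about (261,166), with left and right edges at 239 and 283 and its top at 144. The base plate's front edge is level from (202,89) to (321,89), so the tool is square to the reader. Tail white shows at (258,298), towards the block.

```bash
python3 - <<'E'
from h import *
M=np.load('M6.npy',allow_pickle=True).item()
for p in [(261,166,.009),(239,166,.009),(283,166,.009),(261,144.5,.009),(202,89,.006),(321,89,.006)]: print(p,np.round(ray(M,*p),4))
E
```

```text
(261, 166, 0.009) [0.4919 0.2688 0.009 ]
(239, 166, 0.009) [0.4933 0.2394 0.009 ]
(283, 166, 0.009) [0.4905 0.2981 0.009 ]
(261, 144.5, 0.009) [0.4634 0.2674 0.009 ]
(202, 89, 0.006) [0.3984 0.1903 0.006 ]
(321, 89, 0.006) [0.3914 0.339  0.006 ]
```

Call:
{"name": "arm_command", "arguments": {
  "xyz": [
    [-0.001, 0.001, -0.02],
    [-0.001, 0.001, -0.045],
    [-0.001, 0.001, -0.07],
    [-0.001, 0.001, -0.095],
    [-0.001, 0.001, -0.115],
    [-0.001, 0.001, -0.13],
    [-0.001, 0.001, -0.143],
    [-0.001, 0.001, -0.153],
    [-0.001, 0.001, -0.16],
    [-0.001, 0.001, -0.165],
    [-0.001, 0.001, -0.1675],
    [-0.001, 0.001, -0.1675],
    [-0.001, 0.001, -0.1675]
  ],
  "rot": [
    [0, 0, 0.004],
    [0, 0, 0.004],
    [0, 0, 0.004],
    [0, 0, 0.004],
    [0, 0, 0.004],
    [0, 0, 0.004],
    [0, 0, 0.004],
    [0, 0, 0.004],
    [0, 0, 0.004],
    [0, 0, 0.004],
    [0, 0, 0.004],
    [0, 0, 0.004],
    [0, 0, 0.004]
  ]
}}

```text
time: 20.98
ee_pos: [0.4952, 0.268, 0.0619]
eef_rot: [-0.023, 1.0, 0.0, 0.0]
ft_force: [-0.0, 0.4, -0.8]
width: 0.0493
grip_force: 20.0
```

Call:
{"name": "arm_command", "arguments": {
  "xyz": [
    [0, 0, -0.0005],
    [0, 0, -0.001],
    [0, 0, -0.001]
  ],
  "rot": [
    [0, 0, 0],
    [0, 0, 0],
    [0, 0, 0]
  ]
}}

```text
time: 21.23
ee_pos: [0.4951, 0.268, 0.0606]
eef_rot: [-0.023, 1.0, 0.0, 0.0]
ft_force: [0.0, -0.6, -1.5]
width: 0.0497
grip_force: 20.0
```

Call:
{"name": "arm_command", "arguments": {
  "xyz": [
    [0, 0, -0.0006],
    [0, 0, -0.0006]
  ],
  "rot": [
    [0, 0, 0],
    [0, 0, 0]
  ]
}}

```text
time: 21.4
ee_pos: [0.4951, 0.268, 0.0601]
eef_rot: [-0.023, 1.0, 0.0, 0.0]
ft_force: [0.4, 0.2, 2.2]
width: 0.0495
grip_force: 20.0
```

Call:
{"name": "arm_command", "arguments": {
  "xyz": [
    [0, 0, 0],
    [0, 0, 0],
    [0, 0, 0],
    [0, 0, 0],
    [0, 0, 0],
    [0, 0, 0],
    [0, 0, 0.01],
    [0, 0, 0.03],
    [0, 0, 0.06],
    [0, 0, 0.095],
    [0, 0, 0.13],
    [0, 0, 0.165],
    [-0.02, 0, 0.2],
    [-0.02, 0, 0.22],
    [-0.02, 0, 0.22]
  ],
  "rot": [
    [0, 0, 0],
    [0, 0, 0],
    [0, 0, 0],
    [0, 0, 0],
    [0, 0, 0],
    [0, 0, 0],
    [0, 0, 0],
    [0, 0, 0],
    [0, 0, 0],
    [0, 0, 0],
    [0, 0, 0],
    [0, 0, 0],
    [0, 0, 0],
    [0, 0, 0],
    [0, 0, 0]
  ],
  "grip": 0.85
}}

```text
time: 22.65
ee_pos: [0.4759, 0.269, 0.2861]
eef_rot: [-0.023, 1.0, 0.003, 0.004]
ft_force: [0.3, 1.4, -0.6]
width: 0.0742
grip_force: 0.0
```

Call:
{"name": "arm_command", "arguments": {
  "xyz": [
    [0.03, -0.015, 0.02],
    [0.06, -0.03, 0.03],
    [0.06, -0.03, 0.03],
    [0.06, -0.03, 0.03]
  ],
  "rot": [
    [0, 0, 0],
    [0, 0, 0],
    [0, 0, 0],
    [0, 0, 0]
  ]
}}

```text
time: 22.98
ee_pos: [0.5363, 0.2362, 0.31]
eef_rot: [-0.021, 1.0, -0.0, 0.0]
ft_force: [0.9, 0.0, -0.2]
width: 0.0738
grip_force: 0.0
```

```bash
python3 - <<'E'
from h import *
im,M=snap('wrist','w7.png'); np.save('M7.npy',M,allow_pickle=True)
find('wrist',M,['pad','jar_label','jar','guard_handle','reader'])
u,v=pix(M,(.495,.268,.104)); print(u,v)
v0=max(0,int(v)-70);u0=max(0,int(u)-70);print(u0,v0)
c=cv2.cvtColor(im,cv2.COLOR_RGB2BGR)[v0:v0+140,u0:u0+140]; cv2.imwrite('pics/w7c.png',cv2.resize(c,None,fx=4,fy=4,interpolation=cv2.INTER_CUBIC))
im,M=snap('scene','s7.png'); find('scene',M,['guard_handle','jar','jar_label','short_jar'],n=2)
s=r.read_state();print(s['time'],s['ee_pos'],s['eef_rot'],s['width'])
E
```

```text
wrist spot pad 0.89 [0.491 0.269 0.009] {}
wrist spot jar_label 0.64 [ 0.485 -0.003  0.004] {}
wrist spot jar 0.69 [ 0.63  -0.182 -0.007] {}
wrist spot jar 0.65 [0.5   0.267 0.007] {}
wrist spot jar 0.59 [0.492 0.268 0.007] {}
wrist spot guard_handle 0.56 [0.645 0.276 0.208] {}
wrist spot reader 0.84 [ 0.497  0.268 -0.   ] {}
wrist spot reader 0.75 [ 0.554 -0.006  0.004] {}
wrist spot reader 0.37 [0.645 0.275 0.212] {}
286.0706405567521 139.26221763059928
216 69
scene spot guard_handle 0.66 [0.644 0.274 0.204] {}
scene spot jar 0.94 [ 0.618 -0.312 -0.005] {}
scene spot jar 0.92 [ 0.629 -0.182  0.003] {}
scene spot jar_label 0.83 [ 0.568 -0.374  0.043] {}
scene spot jar_label 0.7 [ 0.614 -0.287  0.045] {}
scene spot short_jar 0.9 [ 0.52  -0.181  0.005] {}
23.5333 [0.53473467 0.23800671 0.30981974] [-2.27678919e-02  9.99740775e-01  8.18753089e-05 -5.66627747e-06] 0.0742162408345162
```

View pics/w7c.png

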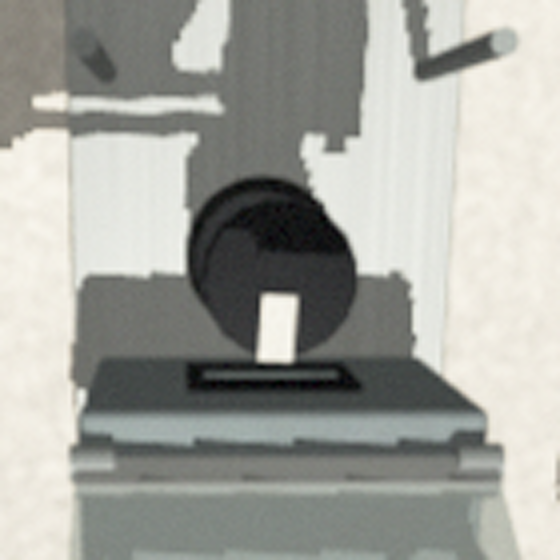

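The jar stands on the pad with its tail towards the block; the cap centre is at about crop (281,278) and the tail runs from (280,294) to (276,362). Checking angle and centre.

```bash
python3 - <<'E'
from h import *
M=np.load('M7.npy',allow_pickle=True).item()
f=lambda u,v,z:ray(M,216+u/4,69+v/4,z)
c=f(281,278,.104);a=f(280,294,.104);b=f(276.5,362,.104)
print(c,a,b,[np.degrees(np.arctan2(*(b-q)[1::-1])) for q in(a,c)],np.linalg.norm(b-c))
print('edges',f(206,278,.104),f(356,278,.104),f(281,354,.104))
print('hinge dir',f(72,455,.122),f(500,455,.122),'block',f(100,358,.115),f(432,358,.115))
print('pad left,top',f(187.5,250,.009),f(265,177,.009))
E
```

```text
[0.49404881 0.26816122 0.104     ] [0.49902006 0.2681812  0.104     ] [0.52056664 0.26850728 0.104     ] [np.float64(0.8670569681359793), np.float64(0.7476729773051192)] 0.02652008275767621
edges [0.49501614 0.24468587 0.104     ] [0.49308169 0.29163157 0.104     ] [0.51794125 0.2697713  0.104     ]
hinge dir [0.54932286 0.20514755 0.122     ] [0.54380936 0.338111   0.122     ] block [0.51977032 0.21272734 0.115     ] [0.51552465 0.31547598 0.115     ]
pad left,top [0.4935175  0.23992625 0.009     ] [0.46475254 0.26850022 0.009     ]
```

```bash
python3 -c "
from bench import r
print(r.close_job())"
```

```text
the job is handed in; nothing more can be done
None
```

I handed the job in after about 24 s of the 64 s: the guard is open on its stop, and the tall jar stands on the pad, released, within about 2 mm of the centre and with its label facing the reader block to within about 2°; the arm touched none of the other loose things.

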